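# Roll a pipe offcut along a notched rest to the pointer

## Task

Draw back the bolt on the far side of the notched rest fully and leave it back, then roll the pipe offcut over the ribs to the notch that the arrow-shaped clip points at and leave it lying settled there. Roll it by pressing gently on its top and pushing: do not grip it, push it from the side or lift it, never press hard, and leave the other things on the bench alone.

Things in the scene. Friction and masses are not known exactly. Their poses are not given: they have to be found in the camera images.
- rest: pale wooden rest, fixed, 104 x 288 mm; deck 18 mm above the bench, side fences 32, end blocks 42 mm high. Origin: centre of its underside, +y along its length, +x to its far side. Half-round steel ribs lie across the deck at y = 100, 60, 20, -20, -60, -100 mm; notches between them at y = 80 (start), 40, 0, -40, -80. The ribs are worn: each stands 1.5 to 6 mm proud, not known which.
- sleeve: bare metal pipe offcut, 80 mm outside, 70 mm long, 0.3 to 0.6 kg, across the rest; rolls to -y. Origin: its centre; own x = pipe axis. In a notch its top is 98 mm above the bench, with up to 8 mm of play; on a rib 1.5 to 6 mm higher. Its centre rolls half as far as the finger on its top. Stiff contact, some 10 N per mm: follow its rise and fall. 5 to 12 N rolls it; over 25 N is too hard.
- bolt (a joint): draw bolt on the far side of the rest, in m: 0 = shot, its 10 mm rod stands before the offcut in the first notch (y = 33 mm of the rest, 48 mm above the bench) and bars its way; 0.030 = fully drawn back, towards +x of the rest. About 1.5 N of friction; stays where it is left.
- bolt_grip (a point): point to grip on the bolt's upright steel post: on its axis, 72 mm above the bench, at x = 75 mm + bolt value, y = 33 mm of the rest. Post 12 mm in diameter, 44 to 78 mm above the bench, with a 15 mm head from 78 to 84 mm. Moves with the bolt.
- pointer: arrow clip: small steel clip 14 x 16 mm on top of the near fence with an upright V-shaped blade, 17 mm tall in all, whose tip points across the track at the wanted notch (y = 0 or y = -40 mm of the rest). Origin: middle of the clip's foot, on the fence top; +x points across the track.
- stud: the other steel clip on the near fence, with a plain round stud 14 mm in diameter in place of the arrow, also 17 mm tall; its notch is not the wanted one. Origin as the arrow clip's.
- mark (a point): where the centre of the offcut belongs: over the middle of the notch that the arrow points at, 58 mm above the bench
- bearing_0: bystander, leave alone: ball bearing 52 mm across, 16 mm high, lying flat. Origin: centre of its underside.
- spark_plug_1: bystander, leave alone: spark plug 82 mm long. Origin: centre of its underside.
- combination_spanner: bystander, leave alone: combination spanner 187 mm long, lying flat. Origin: centre of its underside.
- ratchet: bystander, leave alone: ratchet handle 217 mm long, lying flat. Origin: centre of its underside.
- tape_measure: bystander, leave alone: yellow tape measure 38 x 83 x 66 mm high. Origin: centre of its underside.
- nut_1: bystander, leave alone: hex nut 27 mm across, 13 mm high, on the bench behind the rest. Origin: centre of its underside.
- bearing_1: bystander, leave alone: ball bearing 40 mm across, 12 mm high, flat on the bench behind the rest. Origin: centre of its underside.
Things that resemble listed ones, but are neither listed nor needed, are in the scene too. Several things have the shape of the sleeve; the one meant has the colours described above.

How it is judged:
By the outcome, as a careful person would: the job done as asked, in the order asked, and still so for the second after the job is handed in, with the robot touching nothing.
It also fails if it takes over 72 s, if anything falls off the work surface, if the arm or the gripper's body presses on something with over 40 N, if the wrist force passes 120 N, or if a joint passes its speed limit or range.

## Robot

A 6-joint arm with a two-finger parallel gripper is mounted at the origin on a cart in front of the work surface, level with it; the furniture and walls round the work are solid. World frame = base frame: x ahead of the robot, y to its left, z up, the work surface at z = 0. Lengths are in mm, angles in rad, forces in N, time in s.
With the tool pointing down it reaches from about 375 to 975 mm from the base axis. Payload 3.8 kg.
Tool frame: the origin (TCP) lies at the very end of the fingers, on their centre line; the grasp point (between the pads) lies 19 mm behind it; z points along the fingers, y is the line along which they close (so a half turn about z gives the same grasp; the last joint's range is limited). The gripper opens to 85 mm and grips with 20 to 120 N. Pads are 22 mm wide; open, the fingers measure 114 mm over their backs; the gripper's body (76 mm by 85 mm) begins 54 mm behind the grasp point. The pads swing forward as they close: fully open they stand 13 mm farther back than shut.
Start: joints at [1.115, 0.264, 1.604, -0, 1.274, -0.037], TCP at [274.496, 616.66, 231.28] pointing down, gripper open.
Joint ranges: [-2.63, 2.63], [-0.94, 2.18], [0.31, 2.57], [-1.31, 4.45], [0, 2.66], [-2.55, 2.55]. Speed limits (rad/s): [2.57, 2.57, 3.14, 3.14, 3.14, 3.14].

## Interface

Orientations are given as a unit quaternion [x, y, z, w].
In Python, from workcell import arm gives the robot as it stands.
- The arm moves only by the shell command python3 -m inch 'ROWS' [OPENING] [FORCE]. ROWS is JSON, a list of rows, each a list of 4 numbers: the shift along the tool's x, y, z in cm, then the turn about the tool's z in degrees. In form: [[x, y, z, yaw], ...]. A call has 1 to 12 rows; each row is the pose to reach, as a shift and turn from the pose commanded when the call began, along the tool's axes at that moment; what a row does not reach only later rows make up. A row lasts 1/8 s, in which the tool goes at most 62.5 mm and 10.7 degrees, less where a joint would pass 70% of its speed; a pose out of reach is approached as far as the arm can. A call with a gripper value outside its range is refused whole. OPENING is the closure, from -1 (fully open) to 1 (shut), so that 0 is half open, set as the call begins (- or left out, the last holds). The fingers move at their own pace and stop on an object; FORCE is the grip in N (left out, the last holds). Time passes only in rows, so rows that repeat a pose let the fingers close. It gives the time, the measured TCP pose, the force, the opening and the grip force at its end, in the units of the state.
- arm.sense(): the state, without advancing time (a new reading comes with each control period).
- arm.get_image(name): name is "scene" or "top" or "wrist"; returns (picture, depth): 480x640x3 uint8, blue, green, red; 480x640 float32, mm along the optical axis (not along the pixel's ray), 0 where there is no reading.
- arm.camera_params(name): a dict with "intrinsics" (3x3 intrinsics, pixels), "k1" (the pictures are not rectified: a ray, as slopes to the right and down, at radius r is drawn at 1 + k1 r^2 times it, then the intrinsics apply), "cam_to_world" (4x4, takes a point from camera to world coordinates). Camera axes: x right, y down, z forward; pixel columns grow to the right and rows downward; lengths in mm; the calibration is good to about 2 mm. A picture is of the moment at which its call begins: read the wrist's pose just before it. camera_params takes no time and is no camera call; for the wrist camera it gives the pose at the moment of the call.
- arm.sign_off(): hands the job in; it is judged then, once.
The state is a dict: "t": time; "joint_pos": joint angles; "qvel": joint speeds; "effort": joint torques, N m; "tcp_pos": TCP position; "orientation": TCP orientation; "force": force on the tool from outside, world axes, zero at the start; "wrist_torque": the same for the moment, N m; "finger_gap": opening from 0.0 (shut) to 1.0 (fully open); "finger_force": force on a finger pad.
Only numpy, scipy, OpenCV 4.12 (cv2) and the standard library are available. Lean on these libraries where they do the work, as an engineer would, in place of code of your own. Each camera call takes 0.05 s, during which the arm holds its last target. There are 200 camera calls.

## Working session

There is one attempt and no reset: what is moved stays moved. The work goes in short steps, Python scripts to look and compute and a shell command to move; the robot and the scene stay as the last step left them, time stands still between calls to the robot, and variables do not carry over. Pictures are saved under pics/ and viewed, at most 10 in all, crops included, and the job is handed in when it is done.

```bash
mkdir -p pics; cat > h.py <<'E'
import numpy as np,cv2
from workcell import arm
def grab(n):
    p=arm.camera_params(n); im,d=arm.get_image(n); return im,d,p
def ray(p,u,v):
    K=np.array(p["intrinsics"]);k=p["k1"]
    xd=np.array([(u-K[0,2])/K[0,0],(v-K[1,2])/K[1,1]]);x=xd.copy()
    for _ in range(20): x=xd/(1+k*(x@x))
    return np.array([x[0],x[1],1.])
def plane(p,u,v,z):
    T=np.array(p["cam_to_world"]);d=T[:3,:3]@ray(p,u,v);o=T[:3,3]
    return o+d*(z-o[2])/d[2]
def cloud(d,p):
    K=np.array(p["intrinsics"]);k=p["k1"]
    v,u=np.mgrid[:480,:640]
    a=np.stack([(u-K[0,2])/K[0,0],(v-K[1,2])/K[1,1]],-1);x=a.copy()
    for _ in range(20): x=a/(1+k*(x**2).sum(-1,keepdims=True))
    P=np.dstack([x,np.ones((480,640))])*d[...,None]
    T=np.array(p["cam_to_world"]);return P@T[:3,:3].T+T[:3,3]
def proj(p,X):
    T=np.linalg.inv(np.array(p["cam_to_world"]));c=T[:3,:3]@np.array(X)+T[:3,3]
    x=c[:2]/c[2];x=x*(1+p["k1"]*(x@x));K=np.array(p["intrinsics"])
    return K[0,0]*x[0]+K[0,2],K[1,1]*x[1]+K[1,2]
E
python3 - <<'E'
from h import *
for n in ("scene","top"):
    im,d,p=grab(n); cv2.imwrite(f"pics/{n}0.png",im); np.savez(f"{n}0.npz",im=im,d=d,**{k:np.array(v) for k,v in p.items()})
    print(n,np.round(p["cam_to_world"],3).tolist(),np.array(p["intrinsics"])[0,0],p["k1"])
print(arm.sense())
E
```

```text
scene [[0.57, -0.529, 0.628, -95.687], [-0.821, -0.346, 0.454, -406.192], [-0.023, -0.775, -0.632, 681.951], [0.0, 0.0, 0.0, 1.0]] 444.2129741089541 -0.06763927936180172
top [[0.016, -0.981, 0.194, 234.91], [-1.0, -0.018, -0.009, 22.649], [0.012, -0.194, -0.981, 1311.049], [0.0, 0.0, 0.0, 1.0]] 569.5057188003981 -0.06379351012417923
{'t': 0.1, 'joint_pos': array([ 1.11513702e+00,  2.64655146e-01,  1.60525320e+00,  1.01730688e-06,
        1.27369142e+00, -3.69156898e-02]), 'qvel': array([ 0.0006783 , -0.00099787, -0.00414731, -0.00074221,  0.00021044,
       -0.00082157]), 'effort': array([ 1.27877851e-03, -5.16710401e+01, -3.68590665e+01,  2.26978457e-06,
        6.40049460e-03,  2.82215808e-06]), 'tcp_pos': array([274.18261384, 616.07922201, 230.09328192]), 'orientation': array([ 2.07845508e-01,  9.78161151e-01, -9.73152339e-04, -2.45143176e-04]), 'force': array([ 0.39585326,  0.13489735, -0.27554956]), 'wrist_torque': array([ 0.01802485,  0.01709134, -0.00950672]), 'finger_force': 0.0, 'finger_gap': 1.0031406392530273}
```

View pics/top0.png

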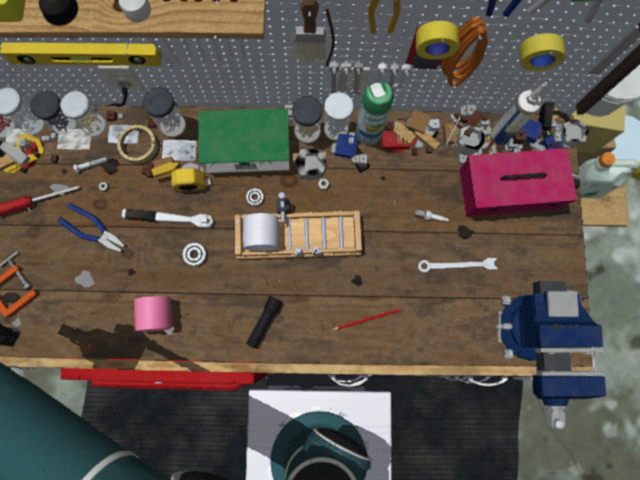

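View pics/scene0.png

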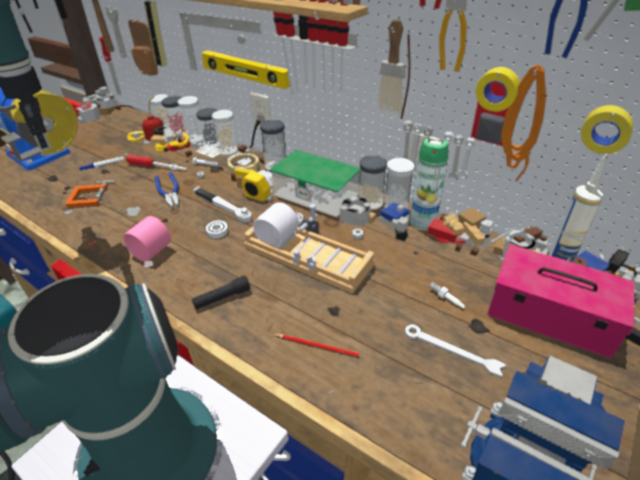

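The top view shows the bare-metal offcut at (261,231) in the rest (235–362, 212–258) and the bolt post near (283,203). The clips on the near fence are around (298,252) and (316,252). Possible mix-ups for the sleeve: the pink cylinder at (153,314), and jar lids at (337,105) and (307,112). I choose the bare-metal one in the rest. Next is a close crop to check.

```bash
python3 - <<'E'
from h import *
def load(n):
    z=np.load(f"{n}0.npz"); return z["im"],z["d"],z
im,d,p=load("top"); a=cv2.resize(im[185:275,225:375],None,fx=5,fy=5,interpolation=cv2.INTER_CUBIC)
cs,_,_=load("scene"); b=cs[190:300,235:385]
b=cv2.resize(b,None,fx=2.6,fy=2.6,interpolation=cv2.INTER_CUBIC)
W=np.zeros((600,750,3),np.uint8); W[:320]=cv2.resize(a,(750,450))[65:385]; W[320:600,:b.shape[1]]=b[:280]
cv2.imwrite("pics/crop0.png",W)
P=cloud(d,p)
hsv=cv2.cvtColor(im,cv2.COLOR_BGR2HSV)
X,Y,Z=P[...,0],P[...,1],P[...,2]
# rest footprint by height
reg=np.zeros_like(Z,bool);reg[200:265,225:370]=1
m=reg&(Z>12)&(Z<50)&(hsv[...,1]>70)&(hsv[...,2]>120)
m=cv2.morphologyEx(m.astype(np.uint8),cv2.MORPH_OPEN,np.ones((2,2)))
n,l,s,c=cv2.connectedComponentsWithStats(m); print(s[1:])
q=P[m>0]; print(len(q),cv2.minAreaRect(q[:,:2].astype(np.float32)))
s=reg&(Z>60)&(X<900)&(hsv[...,1]<60); q=P[s]; print("sleeve",cv2.minAreaRect(q[:,:2].astype(np.float32)),q[:,2].max())
E
```

```text
[[ 243  211  120   48 2640]
 [ 236  215    9    7   47]
 [ 276  214    5    5   14]
 [ 279  220    3    3    8]
 [ 236  223    6   24  137]
 [ 236  249    6    7   38]
 [ 306  255    8    2   16]
 [ 354  254    2    2    4]
 [ 358  254    3    2    6]
 [ 237  257    8    3   23]
 [ 264  257    4    2    8]]
2941 ((394.9305419921875, 45.518165588378906), (322.5606689453125, 293.4888000488281), 4.27541446685791)
sleeve ((395.5417175292969, 108.74987030029297), (347.85113525390625, 108.91885375976562), 10.805492401123047) 1311.0493647119306
```

View pics/crop0.png

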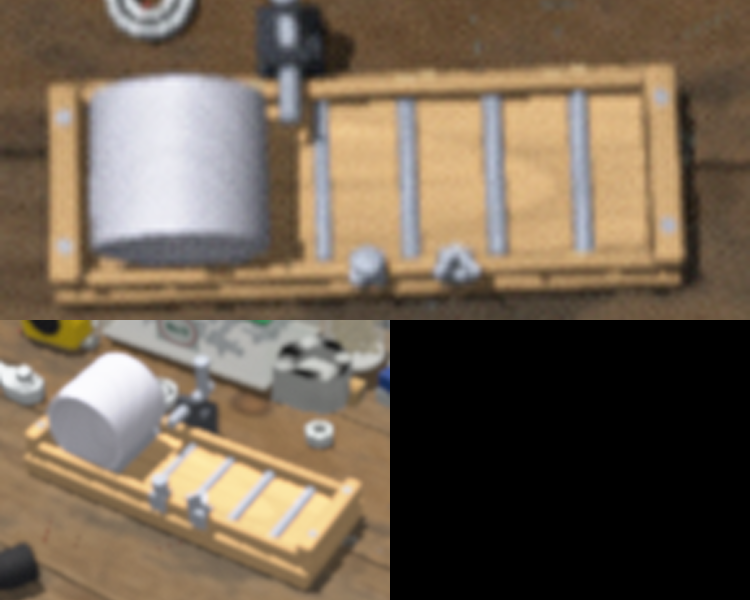

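The crop shows the round stud at about (298,251), between ribs +20 and -20. The V-shaped arrow is at about (316,251), between ribs -20 and -60, so the wanted notch is y = -40. The bolt rod bars the way at (283,206).

```bash
python3 - <<'E'
from h import *
p=np.load("top0.npz"); P=cloud(p["d"],p)
g=lambda x,y:(225+x/5-.4,185+(y+65)/5-.4)
L=plane(p,*g(63.5,181.5),42);R=plane(p,*g(664,161),42)
c=(L+R)/2;d=(L-R)[:2];print(c,np.linalg.norm(d),np.degrees(np.arctan2(-d[0],d[1])))
yh=d/np.linalg.norm(d);xh=np.array([yh[1],-yh[0]])
def loc(q): return np.round([(q[:2]-c[:2])@xh,(q[:2]-c[:2])@yh],1)
for n,q,z in [("rib20",(322,180),20),("rib-20",(408,176),20),("rib-60",(494,172),20),("rib-100",(581,170),20),("stud",(367,258),48),("arrow",(457,257),48),("post",(290,2-25),84),
  ("cornTL",(48,82),42),("cornTR",(674,66),42),("cornBL",(50,278),42),("cornBR",(684,260),42)]:
    X=plane(p,*g(*q),z); print(n,X.round(1),loc(X))
im=p["im"]; m=(P[...,2]>80)&(P[...,2]<104)
u=m.copy();u[:205]=0;u[265:]=0;u[:,:230]=0;u[:,290:]=0
q=P[u];print("sleeve",q.mean(0),len(q),[loc(x) for x in (q[:,:2].min(0),q[:,:2].max(0))])
h=P[185:215,270:300];k=(h[...,2]>66)&(h[...,2]<95);print("post",h[k].mean(0),k.sum(),loc(h[k].mean(0)))
E
```

```text
[505.6419917  57.7656986  42.       ] 273.83230603928064 3.065834241092727
rib20 [505.8  77.8  20. ] [ 1.2 20. ]
rib-20 [508.4  38.   20. ] [  1.7 -19.9]
rib-60 [511.1  -1.8  20. ] [  2.2 -59.8]
rib-100 [512.8 -42.2  20. ] [   1.8 -100.2]
stud [464.4  55.4  48. ] [-41.3  -0.2]
arrow [465.6  14.8  48. ] [-42.3 -40.7]
post [584.7  91.8  84. ] [80.8 29.7]
cornTL [544.8 203.6  42. ] [ 46.9 143.6]
cornTR [557.7 -83.5  42. ] [  44.5 -143.8]
cornBL [453.7 198.7  42. ] [-44.4 143.5]
cornBR [467.2 -88.2  42. ] [ -46.2 -143.7]
sleeve [499.63944231 139.69865642  93.04178879] 945 [array([-38.7,  48.1]), array([ 37. , 116.3])]
post [576.3457167   96.24350251  82.81843481] 44 [72.7 34.6]
```

```bash
python3 -m inch '[[-2,-1.4,0,-2],[-6,-4.3,0,-5],[-11,-8,0,-8],[-16,-11.5,0,-11],[-21,-15.1,0,-14],[-26,-18.7,0,-17],[-31,-22.3,0,-20],[-36,-25.9,0,-22],[-41,-29.5,0,-24],[-45.5,-32.8,0,-26],[-48,-34.6,0,-27],[-49,-35.3,0,-27]]' -1 && python3 -m inch '[[0,0,0,0],[0,0,0,0],[0,0,0,0]]'
python3 - <<'E'
from h import *
im,d,p=grab("wrist");np.savez("w1.npz",im=im,d=d,**{k:np.array(v) for k,v in p.items()})
cv2.imwrite("pics/w1.png",im);print(np.round(p["cam_to_world"],3).tolist(),arm.sense()["joint_pos"])
E
```

```text
t: 1.6
tcp_pos: [578.9, 93.2, 230.7]
orientation: [-0.025, 1.0, -0.0, -0.001]
force: [0.4, 0.4, 0.8]
finger_gap: 1.001
finger_force: 0.0
t: 1.98
tcp_pos: [578.0, 96.2, 231.3]
orientation: [-0.027, 1.0, 0.0, -0.0]
force: [-0.2, 0.1, 0.9]
finger_gap: 0.996
finger_force: 0.0
[[-0.054, 0.95, 0.306, 500.213], [0.999, 0.052, 0.017, 92.324], [-0.0, 0.307, -0.952, 373.558], [0.0, 0.0, 0.0, 1.0]] [ 1.22033595e-01  9.68370763e-02  1.79940540e+00  1.65505160e-04
  1.24535468e+00 -1.50283924e+00]
```

View pics/w1.png

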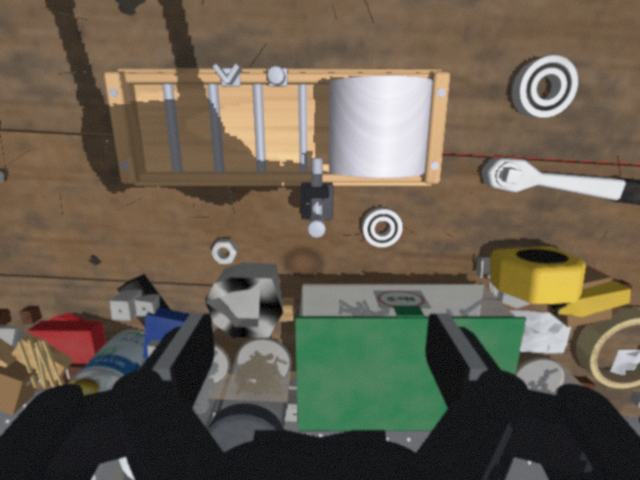

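The wrist view shows the post head at (317,229) and the bolt rod at (317,165). The V clip at (228,75) is between ribs -60 and -20, and the stud is at (277,75), so the -40 target is confirmed. Now I refine the rest and post poses and the rib heights.

```bash
python3 - <<'E'
from h import *
p=np.load("w1.npz"); P=cloud(p["d"],p)
S=[plane(p,u,v,42) for u,v in [(113,93),(126,166),(444,92),(435,165)]]
L=(S[2]+S[3])/2;R=(S[0]+S[1])/2;c=(L+R)/2;d=(L-R)[:2];print(c,np.linalg.norm(d),np.degrees(np.arctan2(-d[0],d[1])))
print("post",plane(p,317,229,84))
yh=d/np.linalg.norm(d);xh=np.array([yh[1],-yh[0]])
Q=P-[c[0],c[1],0];lx=Q[...,:2]@xh;ly=Q[...,:2]@yh
for y in (20,-20,-60,-100): 
    out=[]
    for o in range(-10,11,2):
        k=(abs(lx)<25)&(abs(ly-y-o)<1)&(P[...,2]>5)&(P[...,2]<40);out.append(round(float(np.mean(P[...,2][k])),1))
    print(y,out,k.sum())
k=(P[...,2]>90)&(abs(lx)<30)&(abs(ly-80)<45);b=np.c_[ly[k],P[...,2][k]];print("sleeve top",np.percentile(b[:,1],98),b[b[:,1]>96][:,0].mean())
for r in [(ly[k].min(),ly[k].max())]:print(r)
k=(lx>45)&(lx<110)&(abs(ly-33)<25)
for x in range(45,100,5):
    m=k&(abs(lx-x)<2.5);print(x,np.round(np.percentile(P[...,2][m],[50,95]),0) if m.any() else 0,end=' ')
E
```

```text
[504.82279211  57.98492727  42.        ] 275.09938016900105 3.2510890690914946
post [579.65080692  94.58867155  84.        ]
20 [17.8, 17.8, 17.7, 18.6, 19.4, 19.2, 18.4, 17.7, 17.7, 17.6, 17.7] 114
-20 [17.7, 17.8, 18.0, 19.8, 20.8, 20.5, 19.5, 17.8, 17.7, 17.7, 17.9] 122
-60 [17.8, 17.7, 18.5, 20.8, 21.8, 21.5, 20.2, 18.2, 17.6, 17.7, 17.6] 122
-100 [17.6, 17.6, 18.5, 20.7, 21.4, 21.2, 19.9, 18.0, 17.7, 17.8, 17.8] 117
sleeve top 98.34180685520792 81.74392811582345
(np.float64(55.8455654025066), np.float64(106.43502862292621))
45 [35. 55.] 50 [56. 59.] 55 [323. 325.] 60 [318. 322.] 65 [312. 317.] 70 [41. 83.] 75 [40. 84.] 80 [39. 84.] 85 [-1. 83.] 90 [-1.  0.] 95 [-1.  0.]
```

```bash
python3 -m inch '[[-0.2,0,2,0],[-0.4,-0.1,5,0],[-0.4,-0.1,8,0],[-0.4,-0.1,10.5,0],[-0.4,-0.1,12.5,0],[-0.4,-0.1,12.5,0]]'
python3 - <<'E'
from h import *
p=np.load("w1.npz");c=np.array([505.2,57.9]);a=np.radians(3.16);xh=np.array([np.cos(a),np.sin(a)]);yh=np.array([-xh[1],xh[0]])
for q in [(302,183),(302,219),(332,183),(332,219)]:
    for z in (44,58): X=plane(p,*q,z)[:2]-c;print(q,z,round(X@xh,1),round(X@yh,1))
s=arm.sense();X=s["tcp_pos"][:2]-c;print(X@xh,X@yh,s["tcp_pos"])
E
```

```text
t: 2.78
tcp_pos: [580.5, 94.0, 103.4]
orientation: [-0.026, 1.0, -0.0, -0.003]
force: [0.3, -0.3, 0.1]
finger_gap: 0.999
finger_force: 0.0
(302, 183) 44 44.9 19.0
(302, 183) 58 42.8 19.7
(302, 219) 44 77.8 18.5
(302, 219) 58 74.4 19.2
(332, 183) 44 44.9 45.7
(332, 183) 58 42.8 45.3
(332, 219) 44 77.8 46.0
(332, 219) 58 74.4 45.6
77.22077076708266 31.899750508328616 [580.54489979  94.00799906 103.43877006]
```

```bash
python3 -m inch '[[-0.2,0.05,1,0],[-0.3,0.1,2.2,0],[-0.3,0.1,3.5,0],[-0.3,0.1,4.5,0],[-0.3,0.1,4.9,0],[-0.3,0.1,4.9,0]]' && python3 -m inch '[[0,0,0,0],[0,0,0,0],[0,0,0,0],[0,0,0,0],[0,0,0,0],[0,0,0,0],[0,0,0,0],[0,0,0,0]]' 1 30
```

```text
t: 3.52
tcp_pos: [585.3, 95.2, 56.9]
orientation: [-0.026, 1.0, -0.0, -0.0]
force: [0.3, -0.6, -0.3]
finger_gap: 1.0
finger_force: 0.0
t: 4.53
tcp_pos: [585.9, 94.1, 57.7]
orientation: [-0.026, 1.0, -0.001, 0.0]
force: [0.0, -5.6, 1.3]
finger_gap: 0.152
finger_force: 29.2
```

```bash
python3 -m inch '[[-0.3,0,0,0],[-0.7,0,0,0],[-1.1,0,0,0],[-1.5,0,0,0],[-1.9,0,0,0],[-2.3,0,0,0],[-2.6,0,0,0],[-2.9,0,0,0],[-3.0,0,0,0],[-3.0,0,0,0]]' && python3 -m inch '[[-0.1,0,0,0],[-0.2,0,0,0],[-0.2,0,0,0],[-0.2,0,0,0]]'
```

```text
t: 5.78
tcp_pos: [613.9, 95.5, 57.5]
orientation: [-0.026, 1.0, -0.001, -0.002]
force: [-5.4, -5.1, 5.9]
finger_gap: 0.152
finger_force: 29.5
t: 6.28
tcp_pos: [613.9, 95.5, 57.3]
orientation: [-0.026, 1.0, -0.001, -0.004]
force: [-9.6, -6.6, 9.5]
finger_gap: 0.149
finger_force: 29.6
```

```bash
python3 -m inch '[[0.2,0,0,0],[0.2,0,0,0],[0.2,0,0,0],[0.2,0,0,0]]' 0.3 && python3 -m inch '[[0.2,0,-1.5,0],[0.4,0,-4,0],[1,0,-7,0],[2.5,0,-10,0],[4,0,-13,0],[5,0,-15,0],[5,0,-16,0],[5,0,-16,0]]'
python3 - <<'E'
from h import *
im,d,p=grab("wrist");np.savez("w2.npz",im=im,d=d,**{k:np.array(v) for k,v in p.items()});P=cloud(d,p)
c=np.array([505.2,57.9]);a=np.radians(3.16);xh=np.array([np.cos(a),np.sin(a)]);yh=np.array([-xh[1],xh[0]])
Q=P[...,:2]-c;lx=Q@xh;ly=Q@yh;Z=P[...,2]
m=(Z>79)&(Z<90)&(abs(ly-33)<20)&(lx>60)&(lx<130);print("head",lx[m].min(),lx[m].max(),lx[m].mean(),ly[m].mean(),m.sum())
m=(abs(Z-52)<3)&(abs(ly-33)<7)&(lx<60)&(lx>0);print("rod",m.sum(),lx[m].min() if m.any() else 0)
k=(Z>90)&(Z<105)&(abs(lx)<30)&(abs(ly)<120)
f=np.polyfit(ly[k],Z[k],2);print("sleeve y",-f[1]/2/f[0],np.polyval(f,-f[1]/2/f[0]))
k=(Z>85)&(Z<105)&(abs(ly-80)<40)&(lx<60);print("sl x",np.percentile(lx[k],[1,99]))
cv2.imwrite("pics/w2.png",im)
E
```

```text
t: 6.78
tcp_pos: [615.8, 97.0, 57.2]
orientation: [-0.026, 1.0, 0.0, 0.0]
force: [0.0, 0.5, -0.3]
finger_gap: 0.353
finger_force: 0.0
t: 7.78
tcp_pos: [566.3, 94.3, 218.0]
orientation: [-0.026, 1.0, 0.0, 0.001]
force: [0.3, 0.2, -0.2]
finger_gap: 0.347
finger_force: 0.0
head 97.27482366653821 111.92856146208 103.64490209065175 31.84168500466722 250
rod 60 46.476901192078444
sleeve y 81.98049572611409 97.43302561116703
sl x [-36.06430202  32.21899393]
```

View pics/w2.png

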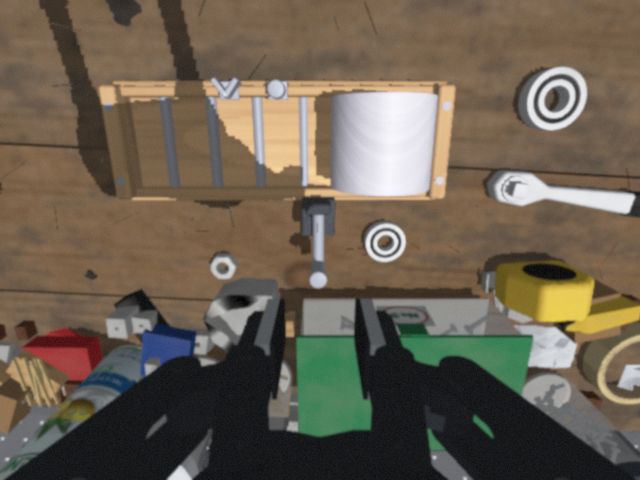

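The bolt reads fully drawn: its head is at (318,280), local x about 104.6, and I felt the stop. The sleeve is still in the start notch at y ≈ 82. Next I close the fingers and come down on its top.

```bash
cat > st.py <<'E'
from h import *
c=np.array([505.2,57.9]);a=np.radians(3.16);xh=np.array([np.cos(a),np.sin(a)]);yh=np.array([-xh[1],xh[0]])
def tcp():
    s=arm.sense();X=s["tcp_pos"][:2]-c;print("tcp loc",round(X@xh,1),round(X@yh,1),round(s["tcp_pos"][2],1),"F",s["force"].round(1),"t",round(s["t"],1))
def sleeve():
    im,d,p=grab("top");P=cloud(d,p);Q=P[...,:2]-c;lx=Q@xh;ly=Q@yh;Z=P[...,2]
    m=(abs(lx)<60)&(abs(ly)<130)&(Z>60)&(Z<97)
    # end caps hidden by arm: fit circle z=58+sqrt(1600-(y-y0)^2) on a x-band away from tool
    k=m&(abs(lx)<33)&((lx>16)|(lx<-16));y=ly[k];z=Z[k]
    from scipy.optimize import least_squares
    r=least_squares(lambda q:np.hypot(y-q[0],z-q[1])-40,[np.median(y),58],loss="soft_l1",f_scale=1)
    print("sleeve y,z",r.x.round(1),k.sum(),np.percentile(abs(r.fun),50).round(2))
E
python3 -m inch '[[1,1,1,0],[3,3,3,0],[5,5,5.5,0],[6.2,6.2,8,0],[6.4,6.3,10,0],[6.4,6.3,11,0],[6.4,6.3,11,0],[6.4,6.3,11,0],[6.4,6.3,11,0]]' 1
python3 - <<'E'
from st import *
tcp();sleeve();tcp()
E
```

```text
t: 8.95
tcp_pos: [499.3, 153.8, 108.2]
orientation: [-0.026, 1.0, 0.0, 0.001]
force: [0.6, 0.2, 0.6]
finger_gap: 0.001
finger_force: 0.0
tcp loc -0.6 96.1 108.2 F [0.6 0.2 0.6] t 8.9
  return _methods._mean(a, axis=axis, dtype=dtype,
  ret = ret.dtype.type(ret / rcount)
Traceback (most recent call last):
  File "st.py", line 11, in sleeve
    r=least_squares(lambda q:np.hypot(y-q[0],z-q[1])-40,[np.median(y),58],loss="soft_l1",f_scale=1)
ValueError: Initial guess is outside of provided bounds
```

```bash
sed -i 's/grab("top")/grab("wrist")/; s/((lx>16)|(lx<-16))/(lx<-13)/' st.py
python3 -m inch '[[0,0,0.4,0],[0,0,0.8,0],[0,0,0.8,0],[0,0,0.8,0]]'|sed -n '1,4p'; python3 -m inch '[[0,0,0.05,0],[0,0,0.1,0],[0,0,0.1,0]]'|sed -n '1,4p'
python3 - <<'E'
from st import *
tcp();sleeve();tcp()
E
```

```text
t: 9.5
tcp_pos: [498.3, 153.8, 99.1]
orientation: [-0.026, 1.0, -0.0, -0.0]
force: [-0.0, 0.4, -0.5]
t: 9.88
tcp_pos: [498.4, 153.8, 98.3]
orientation: [-0.026, 1.0, -0.0, -0.0]
force: [0.9, -0.9, -0.1]
tcp loc -1.5 96.1 98.3 F [ 0.9 -0.9 -0.1] t 9.9
sleeve y,z [82.  57.3] 5669 0.3
tcp loc -1.5 96.1 98.3 F [ 0.2 -1.2 -0. ] t 9.9
```

```bash
for i in 1 2; do python3 -m inch '[[0,0,0.05,0],[0,0,0.05,0]]'|sed -n '2p;4p'; done; python3 -m inch '[[0,0,0.03,0],[0,0,0.03,0]]'|sed -n '2p;4p'
```

```text
tcp_pos: [498.4, 153.8, 97.7]
force: [-0.8, 1.1, 0.0]
tcp_pos: [498.4, 153.8, 97.3]
force: [-0.2, 0.3, -0.1]
tcp_pos: [498.5, 153.8, 97.1]
force: [-0.3, -0.1, 1.4]
```

```bash
python3 -m inch '[[0,0,0.04,0],[0,0,0.06,0],[0,0,0.06,0]]'|sed -n '2p;4p'; python3 -m inch '[[0,-0.2,0,0],[0,-0.4,0,0],[0,-0.4,0,0]]'|sed -n '2p;4p'
python3 - <<'E'
from st import *
sleeve();tcp()
E
```

```text
tcp_pos: [498.6, 154.0, 96.9]
force: [-1.6, 0.6, 5.2]
tcp_pos: [499.0, 150.7, 97.4]
force: [-3.0, 2.5, 6.7]
sleeve y,z [80.6 57.5] 5350 0.29
tcp loc -1.1 93.0 97.4 F [-1.6  2.6  6.1] t 11.5
```

```bash
python3 -m inch '[[0,-0.2,0,0],[0,-0.4,0,0],[0,-0.4,0,0]]'|sed -n '2p;4p'; python3 -m inch '[[0,-0.2,0,0],[0,-0.3,0,0],[0,-0.3,0,0]]'|sed -n '2p;4p'
python3 - <<'E'
from st import *
sleeve();tcp()
E
```

```text
tcp_pos: [499.5, 147.3, 98.4]
force: [-4.5, 4.6, 11.9]
tcp_pos: [499.9, 144.6, 99.1]
force: [-6.7, 4.2, 16.2]
sleeve y,z [77.8 59.1] 3939 0.26
tcp loc -0.6 86.9 99.1 F [-5.9  4.7 16.1] t 12.3
```

```bash
python3 -m inch '[[0.05,0,-0.05,0],[0.1,-0.2,-0.1,0],[0.1,-0.4,-0.14,0],[0.1,-0.4,-0.14,0]]'|sed -n '2p;4p'; python3 -m inch '[[0,-0.2,-0.04,0],[0,-0.4,-0.08,0],[0,-0.4,-0.08,0]]'|sed -n '2p;4p'
python3 - <<'E'
from st import *
sleeve();tcp()
E
```

```text
tcp_pos: [499.6, 140.0, 100.3]
force: [-3.4, 2.3, 14.2]
tcp_pos: [499.8, 135.9, 101.1]
force: [-4.0, 1.9, 13.7]
sleeve y,z [73.4 60.6] 3190 0.24
tcp loc -1.1 78.1 101.1 F [-3.8  2.3 13.8] t 13.2
```

```bash
python3 -m inch '[[0.05,-0.2,-0.06,0],[0.05,-0.4,-0.09,0],[0.05,-0.6,-0.11,0],[0.05,-0.6,-0.11,0]]'|sed -n '2p;4p'; python3 -m inch '[[0,-0.2,-0.02,0],[0,-0.4,-0.04,0],[0,-0.6,-0.06,0],[0,-0.6,-0.06,0]]'|sed -n '2p;4p'
python3 - <<'E'
from st import *
sleeve();tcp()
E
```

```text
tcp_pos: [500.0, 129.5, 102.1]
force: [-2.3, 1.5, 11.3]
tcp_pos: [500.3, 123.4, 102.8]
force: [-3.0, 1.5, 13.0]
sleeve y,z [67.2 62.2] 2639 0.23
tcp loc -1.3 65.7 102.8 F [-2.8  1.4 13.2] t 14.2
```

```bash
python3 -m inch '[[0,-0.3,-0.01,0],[0,-0.6,-0.01,0],[0,-0.9,-0.01,0],[0,-0.9,-0.01,0]]'|sed -n '2p;4p'; python3 -m inch '[[0,-0.2,0.02,0],[0,-0.4,0.02,0],[0,-0.6,0.02,0],[0,-0.6,0.02,0]]'|sed -n '2p;4p'
python3 - <<'E'
from st import *
sleeve();tcp()
E
```

```text
tcp_pos: [501.0, 114.2, 103.3]
force: [-3.0, -0.5, 15.3]
tcp_pos: [501.3, 107.9, 103.2]
force: [-3.6, -1.3, 16.0]
sleeve y,z [59.4 63. ] 2390 0.22
tcp loc -1.1 50.1 103.2 F [-3.6 -1.6 16. ] t 15.3
```

```bash
python3 -m inch '[[0.05,-0.2,-0.02,0],[0.05,-0.4,-0.02,0],[0.05,-0.6,-0.01,0],[0.05,-0.6,-0.01,0]]'|sed -n '2p;4p'; python3 -m inch '[[0,-0.2,0.01,0],[0,-0.4,0.03,0],[0,-0.6,0.05,0],[0,-0.6,0.05,0]]'|sed -n '2p;4p'
python3 - <<'E'
from st import *
sleeve();tcp()
E
```

```text
tcp_pos: [501.4, 101.6, 102.8]
force: [-1.3, -2.5, 11.8]
tcp_pos: [501.7, 95.3, 101.9]
force: [0.2, -1.8, 9.0]
sleeve y,z [53.  62.5] 2532 0.22
tcp loc -1.5 37.6 101.9 F [-0.3 -2.3  9.8] t 16.4
```

```bash
python3 -m inch '[[0,-0.2,0.06,0],[0,-0.4,0.12,0],[0,-0.6,0.18,0],[0,-0.6,0.18,0]]'|sed -n '2p;4p'
python3 - <<'E'
from st import *
sleeve();tcp()
E
```

```text
tcp_pos: [502.1, 89.0, 100.4]
force: [-0.0, -3.6, 11.3]
sleeve y,z [49.6 61.9] 2777 0.24
tcp loc -1.4 31.2 100.4 F [ 0.  -3.2 11. ] t 16.9
```

```bash
python3 -m inch '[[0,-0.2,0.07,0],[0,-0.4,0.14,0],[0,-0.6,0.22,0],[0,-0.6,0.22,0]]'|sed -n '2p;4p'
python3 - <<'E'
from st import *
sleeve();tcp()
E
```

```text
tcp_pos: [502.5, 82.5, 98.3]
force: [-1.4, -5.5, 11.3]
sleeve y,z [46.2 61. ] 3168 0.23
tcp loc -1.4 24.8 98.3 F [-0.9 -5.  11.8] t 17.4
```

```bash
python3 -m inch '[[0,-0.2,0.08,0],[0,-0.4,0.16,0],[0,-0.6,0.24,0],[0,-0.6,0.24,0]]'|sed -n '2p;4p'
python3 - <<'E'
from st import *
sleeve();tcp()
E
```

```text
tcp_pos: [502.8, 76.3, 95.8]
force: [-1.3, -6.0, 11.3]
sleeve y,z [42.7 59.8] 3816 0.26
tcp loc -1.4 18.5 95.8 F [-1.3 -5.7 10.6] t 18.0
```

```bash
python3 -m inch '[[0,-0.2,0.09,0],[0,-0.4,0.18,0],[0,-0.6,0.27,0],[0,-0.6,0.27,0]]'|sed -n '2p;4p'
python3 - <<'E'
from st import *
sleeve();tcp()
E
```

```text
tcp_pos: [503.1, 70.2, 92.8]
force: [0.9, -6.7, 10.0]
sleeve y,z [39.3 58.3] 4807 0.27
tcp loc -1.5 12.4 92.8 F [ 0.5 -7.2  9.9] t 18.6
```

```bash
python3 -m inch '[[0,-1,-0.5,0],[0,-1,-1.5,0],[0,-1,-2.0,0],[0,0.5,-2,0],[0,2.5,-2,0],[0,3.8,-1.6,0],[0,3.8,-1.1,0],[0,3.8,-1.1,0],[0,3.8,-1.1,0]]'|sed -n '2p;4p'
python3 - <<'E'
from st import *
sleeve();tcp()
E
```

```text
tcp_pos: [498.6, 109.4, 101.4]
force: [-0.9, -0.8, -0.3]
sleeve y,z [35.7 57.3] 5364 0.29
tcp loc -3.6 51.7 101.6 F [-0.4  0.4  0.3] t 19.7
```

```bash
python3 -m inch '[[-0.1,0.2,0.2,0],[-0.15,0.3,0.4,0],[-0.15,0.3,0.45,0],[-0.15,0.3,0.45,0]]'|sed -n '2p;4p'; for i in 1 2 ; do python3 -m inch '[[0,0,0.04,0],[0,0,0.04,0]]'|sed -n '2p;4p'; done
```

```text
tcp_pos: [500.0, 112.8, 97.1]
force: [0.1, 0.4, 0.3]
tcp_pos: [500.1, 112.8, 96.8]
force: [0.2, -0.1, -0.1]
tcp_pos: [500.0, 112.8, 96.4]
force: [-0.1, -0.6, -0.2]
```

```bash
python3 -m inch '[[0,0,0.04,0],[0,0,0.04,0]]'|sed -n '2p;4p'; python3 -m inch '[[0,0,0.04,0],[0,0,0.04,0]]'|sed -n '2p;4p';  python3 -m inch '[[0,-0.1,0.03,0],[0,-0.1,0.03,0]]'|sed -n '2p;4p'; python3 - <<'E'
from st import *
sleeve();tcp()
E
```

```text
tcp_pos: [500.0, 112.8, 96.0]
force: [-0.3, 1.1, 0.1]
tcp_pos: [500.1, 112.9, 95.7]
force: [-0.2, 0.2, 0.7]
tcp_pos: [500.3, 111.9, 95.7]
force: [-1.1, 0.4, 5.5]
sleeve y,z [35.3 57.3] 5770 0.29
tcp loc -2.0 54.2 95.7 F [-1.5  0.8  4.9] t 21.5
```

```bash
python3 -m inch '[[0,-0.2,-0.02,0],[0,-0.4,-0.04,0],[0,-0.6,-0.06,0],[0,-0.6,-0.06,0]]'|sed -n '2p;4p'; python3 -m inch '[[0.05,-0.2,-0.02,0],[0.05,-0.4,-0.05,0],[0.05,-0.6,-0.08,0],[0.05,-0.6,-0.08,0]]'|sed -n '2p;4p'; python3 - <<'E'
from st import *
sleeve();tcp()
E
```

```text
tcp_pos: [500.7, 105.8, 96.5]
force: [-3.0, 1.2, 6.8]
tcp_pos: [501.2, 100.0, 97.6]
force: [-0.8, 1.9, 6.5]
sleeve y,z [29.3 57.8] 4985 0.29
tcp loc -1.7 42.3 97.6 F [-1.2  0.8  5.3] t 22.6
```

```bash
python3 -m inch '[[0,-0.2,-0.03,0],[0,-0.4,-0.05,0],[0,-0.6,-0.08,0],[0,-0.6,-0.08,0]]'|sed -n '2p;4p'; python3 -m inch '[[0.05,-0.2,-0.02,0],[0.05,-0.4,-0.04,0],[0.05,-0.6,-0.05,0],[0.05,-0.6,-0.05,0]]'|sed -n '2p;4p'; python3 - <<'E'
from st import *
sleeve();tcp()
E
```

```text
tcp_pos: [501.6, 94.0, 98.7]
force: [-2.0, 1.2, 7.3]
tcp_pos: [501.8, 87.8, 99.4]
force: [-0.9, 0.2, 6.6]
sleeve y,z [23.1 58.8] 4132 0.27
tcp loc -1.7 30.1 99.4 F [-0.3  1.   7.3] t 23.6
```

```bash
python3 -m inch '[[0,-0.2,0,0],[0,-0.4,-0.01,0],[0,-0.6,-0.01,0],[0,-0.6,-0.01,0]]'|sed -n '2p;4p'; python3 -m inch '[[0.03,-0.2,0,0],[0.03,-0.4,0.01,0],[0.03,-0.6,0.02,0],[0.03,-0.6,0.02,0]]'|sed -n '2p;4p'; python3 - <<'E'
from st import *
sleeve();tcp()
E
```

```text
tcp_pos: [502.2, 81.7, 99.6]
force: [-1.7, 0.6, 8.9]
tcp_pos: [502.5, 75.6, 99.6]
force: [-0.6, -0.6, 9.3]
sleeve y,z [16.9 59. ] 4044 0.26
tcp loc -1.7 17.8 99.6 F [-0.4 -0.4  8.9] t 24.7
```

```bash
python3 -m inch '[[0,-0.2,0.01,0],[0,-0.4,0.02,0],[0,-0.6,0.03,0],[0,-0.6,0.03,0]]'|sed -n '2p;4p'; python3 -m inch '[[0.03,-0.2,0.02,0],[0.03,-0.4,0.04,0],[0.03,-0.6,0.06,0],[0.03,-0.6,0.06,0]]'|sed -n '2p;4p'; python3 - <<'E'
from st import *
sleeve();tcp()
E
```

```text
tcp_pos: [502.8, 69.4, 99.3]
force: [-0.7, -1.0, 9.1]
tcp_pos: [503.1, 63.3, 98.9]
force: [-0.2, -0.9, 9.1]
sleeve y,z [10.7 58.2] 4549 0.28
tcp loc -1.8 5.5 98.9 F [-0.4 -0.9  9.5] t 25.7
```

```bash
python3 -m inch '[[0,-0.2,0.02,0],[0,-0.4,0.04,0],[0,-0.6,0.06,0],[0,-0.6,0.06,0]]'|sed -n '2p;4p'; python3 -m inch '[[0.03,-0.2,0.01,0],[0.03,-0.4,0.02,0],[0.03,-0.6,0.03,0],[0.03,-0.6,0.03,0]]'|sed -n '2p;4p'; python3 - <<'E'
from st import *
sleeve();tcp()
E
```

```text
tcp_pos: [503.4, 57.1, 98.1]
force: [0.2, -2.1, 7.5]
tcp_pos: [503.8, 51.5, 97.5]
force: [2.1, -0.8, 5.4]
sleeve y,z [ 4.9 57.2] 5677 0.29
tcp loc -1.8 -6.3 97.5 F [ 2.8 -0.9  5.1] t 26.8
```

```bash
python3 -m inch '[[0,0,-1,0],[0,0.5,-1.2,0],[0,2,-1.2,0],[0,3,-1,0],[0,3,-0.2,0],[0,3,0,0],[0,3,0.05,0],[0,3,0.05,0]]'|sed -n '2p;4p'
python3 - <<'E'
from st import *
sleeve();tcp()
E
```

```text
tcp_pos: [499.4, 81.6, 95.6]
force: [-2.7, -0.1, 3.9]
sleeve y,z [ 4.7 57.4] 5581 0.29
tcp loc -4.5 24.0 95.6 F [-2.8  0.   4.5] t 27.8
```

```bash
python3 -m inch '[[0,-0.2,-0.02,0],[0,-0.4,-0.04,0],[0,-0.6,-0.06,0],[0,-0.6,-0.06,0]]'|sed -n '2p;4p'; python3 -m inch '[[0,-0.2,-0.02,0],[0,-0.4,-0.04,0],[0,-0.6,-0.06,0],[0,-0.6,-0.06,0]]'|sed -n '2p;4p'; python3 - <<'E'
from st import *
sleeve();tcp()
E
```

```text
tcp_pos: [500.0, 75.4, 96.5]
force: [-3.4, 0.8, 6.0]
tcp_pos: [500.3, 69.4, 97.2]
force: [-4.8, 0.3, 6.3]
sleeve y,z [-1.6 57.5] 5334 0.3
tcp loc -4.3 11.8 97.2 F [-4.3  0.1  6.4] t 28.9
```

```bash
python3 -m inch '[[0.08,-0.2,-0.02,0],[0.08,-0.4,-0.05,0],[0.08,-0.6,-0.08,0],[0.08,-0.6,-0.08,0]]'|sed -n '2p;4p'; python3 -m inch '[[0,-0.2,-0.04,0],[0,-0.4,-0.07,0],[0,-0.6,-0.1,0],[0,-0.6,-0.1,0]]'|sed -n '2p;4p'; python3 - <<'E'
from st import *
sleeve();tcp()
E
```

```text
tcp_pos: [500.2, 63.5, 97.6]
force: [-0.5, 0.7, 3.7]
tcp_pos: [500.6, 57.6, 98.8]
force: [0.5, 1.3, 3.4]
sleeve y,z [-7.5 58.2] 4519 0.28
tcp loc -4.6 0.1 98.8 F [0.1 1.  3.2] t 29.9
```

```bash
python3 -m inch '[[0,-0.2,0.01,0],[0,-0.4,-0.01,0],[0,-0.6,-0.04,0],[0,-0.6,-0.04,0]]'|sed -n '2p;4p'; python3 -m inch '[[0,-0.2,-0.02,0],[0,-0.4,-0.04,0],[0,-0.6,-0.06,0],[0,-0.6,-0.06,0]]'|sed -n '2p;4p'; python3 - <<'E'
from st import *
sleeve();tcp()
E
```

```text
tcp_pos: [501.0, 51.7, 99.7]
force: [-1.1, 1.1, 6.1]
tcp_pos: [501.4, 45.6, 100.3]
force: [-0.5, 0.7, 5.6]
sleeve y,z [-13.5  59.7] 3574 0.25
tcp loc -4.5 -12.0 100.3 F [-0.8  0.4  6.1] t 31.0
```

```bash
python3 -m inch '[[0,-0.2,-0.01,0],[0,-0.4,-0.02,0],[0,-0.6,-0.02,0],[0,-0.6,-0.02,0]]'|sed -n '2p;4p'; python3 -m inch '[[0,-0.2,0,0],[0,-0.4,0,0],[0,-0.6,0,0],[0,-0.6,0,0]]'|sed -n '2p;4p'; python3 -m inch '[[0,-0.2,0,0],[0,-0.4,0.01,0],[0,-0.6,0.01,0],[0,-0.6,0.01,0]]'|sed -n '2p;4p'; python3 - <<'E'
from st import *
sleeve();tcp()
E
```

```text
tcp_pos: [501.7, 39.5, 100.7]
force: [-0.9, 0.5, 7.2]
tcp_pos: [502.1, 33.4, 100.9]
force: [-1.4, -0.2, 7.8]
tcp_pos: [502.4, 27.2, 100.8]
force: [-0.9, -0.8, 7.9]
sleeve y,z [-22.7  60.2] 3329 0.25
tcp loc -4.4 -30.4 100.8 F [-0.7  0.4  7.7] t 32.5
```

```bash
python3 -m inch '[[0,-0.2,0.02,0],[0,-0.4,0.03,0],[0,-0.6,0.05,0],[0,-0.6,0.05,0]]'|sed -n '2p;4p'; python3 -m inch '[[0,-0.2,0.03,0],[0,-0.4,0.06,0],[0,-0.6,0.09,0],[0,-0.6,0.09,0]]'|sed -n '2p;4p'; python3 - <<'E'
from st import *
sleeve();tcp()
E
```

```text
tcp_pos: [502.8, 21.0, 100.3]
force: [-1.8, -0.7, 8.5]
tcp_pos: [503.1, 14.9, 99.3]
force: [-1.4, -1.9, 7.8]
sleeve y,z [-29.   59.6] 3689 0.26
tcp loc -4.4 -42.8 99.3 F [-0.8 -1.3  8.2] t 33.6
```

```bash
python3 -m inch '[[0,-0.2,0.04,0],[0,-0.4,0.08,0],[0,-0.6,0.13,0],[0,-0.6,0.13,0]]'|sed -n '2p;4p'; python3 -m inch '[[0,-0.2,0.06,0],[0,-0.4,0.11,0],[0,-0.6,0.16,0],[0,-0.6,0.16,0]]'|sed -n '2p;4p'; python3 - <<'E'
from st import *
sleeve();tcp()
E
```

```text
tcp_pos: [503.4, 8.7, 97.9]
force: [-0.9, -2.0, 7.3]
tcp_pos: [503.7, 2.6, 96.1]
force: [-0.9, -2.6, 5.7]
sleeve y,z [-35.3  57.9] 5031 0.28
tcp loc -4.5 -55.1 96.1 F [-0.2 -3.7  6.7] t 34.6
```

```bash
python3 -m inch '[[0,-0.2,0.06,0],[0,-0.4,0.12,0],[0,-0.6,0.17,0],[0,-0.6,0.17,0]]'|sed -n '2p;4p'; python3 - <<'E'
from st import *
sleeve();tcp()
E
```

```text
tcp_pos: [504.2, -3.0, 94.4]
force: [-0.0, -0.5, 5.1]
sleeve y,z [-38.3  57.2] 5823 0.29
tcp loc -4.4 -60.7 94.4 F [ 0.5 -1.6  6.5] t 35.2
```

On the deck in the −40 notch. I lift off and look.

```bash
python3 -m inch '[[0,-0.5,-0.6,0],[0,-0.6,-2,0],[0,-0.6,-5,0],[0,-0.6,-9,0],[0,-0.6,-12,0],[1,-0.6,-13,0],[2,0,-13,0],[2,0,-13,0],[2,0,-13,0],[2,0,-13,0]]'|sed -n '2p;4p'; python3 - <<'E'
from st import *
sleeve();tcp();arm.get_image("wrist");
im,d,p=grab("wrist");cv2.imwrite("pics/end.png",im);P=cloud(d,p);Q=P[...,:2]-c;lx=Q@xh;ly=Q@yh;Z=P[...,2]
k=(Z>85)&(Z<105)&(abs(ly+40)<30)&(abs(lx)<60);print("sl x",np.percentile(lx[k],[1,99]))
m=(Z>79)&(Z<90)&(abs(ly-33)<20)&(lx>60)&(lx<130);print("head",lx[m].min(),lx[m].max());sleeve()
E
```

```text
tcp_pos: [483.0, -3.2, 222.8]
force: [-0.4, -0.2, 0.0]
sleeve y,z [-38.7  57.3] 1948 0.33
tcp loc -25.3 -59.8 223.0 F [-0.2  0.1 -0.8] t 36.5
sl x [-35.55959206  32.46352523]
head 97.77698418641214 97.77698418641214
sleeve y,z [-38.7  57.2] 1958 0.33
```

View pics/end.png

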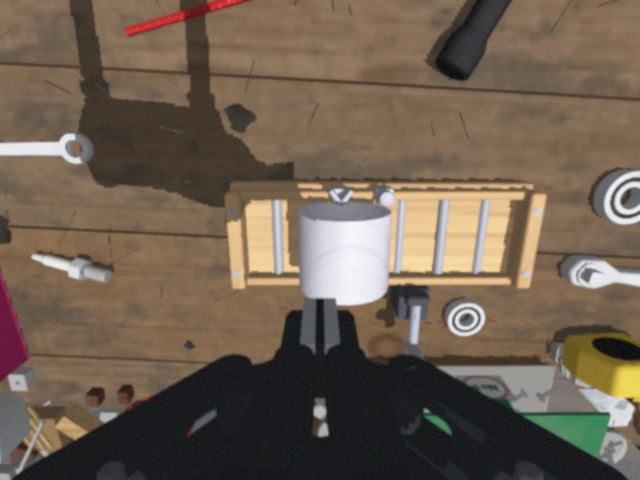

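The offcut at (345,250) lies in the notch beside the V clip at (341,194), settled at y = -38.7. The stud is at (384,196) and the bolt is still drawn at (414,320). I hand it in.

```bash
python3 -c "
from workcell import arm
print(arm.sign_off())"
```

```text
the job is handed in; nothing more can be done
None
```

The bolt is fully drawn back and left there, the bare-metal offcut lies settled in the arrow's notch (y = -40 mm, measured at -38.7), the highest force I read while rolling was about 17 N, and the job is handed in.

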